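# Change the blocks over, then rock the angle gauge to its mark and hold

### The arm

A 7-joint arm with a two-finger parallel gripper is mounted at the origin on the work surface. World frame = base frame: x ahead of the robot, y to its left, z up, the work surface at z = 0. Lengths are in m, angles in rad, forces in N, time in s.
With the tool pointing down it reaches from about 0.4 to 0.85 m from the base axis. Payload 4.5 kg.
Tool frame: the origin (TCP) lies at the very end of the fingers, on their centre line; the grasp point (between the pads) lies 19 mm behind it; z points along the fingers, y is the line along which they close (so a half turn about z gives the same grasp; the last joint's range is limited). The gripper opens to 88 mm and grips with 3 to 60 N. Pads are 18 mm wide; open, the fingers measure 123 mm over their backs; the gripper's body (75 mm by 187 mm) begins 45 mm behind the grasp point.
Start: joints at [1.327, 0.689, -0.195, 1.565, 0.157, 0.902, -0.215], TCP at [0.171, -0.601, 0.239] pointing down, gripper open.
Joint ranges: [-3.01, 3.01], [-0.46, 2.08], [-1.47, 1.51], [0.13, 2.56], [-1, 4.14], [0.04, 2.09], [-2.66, 2.66]. Speed limits (rad/s): [2.57, 2.57, 3.14, 3.14, 3.14, 3.14, 3.14].

### API

Orientations are given as a unit quaternion [x, y, z, w].
In Python, from plant import r gives the robot as it stands. The module is installed in compiled form; this text tells all that it offers.
- The arm moves only by the tool step_arm, never from a script. Its argument "increments" is a list of rows, each a list of 2 entries, a list of its own where there are three numbers: the shift along the world's x, y, z in cm, then the turn, a rotation vector about the world's x, y, z in degrees. A call has exactly 10 rows; each row shifts and turns the commanded pose from where the row before left it; what a row does not reach is not made up. A row lasts 1/10 s, in which the tool goes at most 50 mm and 8.59 degrees, less where a joint would pass 70% of its speed; a pose out of reach is approached as far as the arm can. A call is refused whole if a number of a shift passes 5 or a number of a turn 8.59, either way. A call with a gripper value outside its range is refused whole. "fingers" is the opening, from 0 (shut) to 1 (fully open), set as the call begins (left out, the last holds). The fingers move at their own pace and stop on an object; "grip_force" is the grip in N (left out, the last holds). Time passes only in rows, so rows that do not move let the fingers close, or fill a call up. It gives the time, the measured TCP pose, the force, the opening and the grip force at its end, in the units of the state.
- r.get_state(): the state, without advancing time (a new reading comes with each control period).
- r.snapshot(name): name is "side" or "top"; returns (picture, depth): 480x640x3 uint8, red, green, blue; 480x640 float32, m along the optical axis (not along the pixel's ray), 0 where there is no reading.
- r.calibration(name): a dict with "fov_y" (degrees; the focal length in pixels is half the picture's height over the tangent of half this angle, whatever the lens; pixels are square), "cx", "cy" (the principal point, pixels), "k1" (the pictures are not rectified: a ray, as slopes to the right and down, at radius r is drawn at 1 + k1 r^2 times it, then the intrinsics apply), "R" (3x3) and "t" (3): a world point X has camera coordinates R X + t. Camera axes: x right, y down, z forward; pixel columns grow to the right and rows downward; lengths in m; the calibration is good to about 2 mm. A picture is of the moment at which its call begins. calibration takes no time and is no camera call.
- r.finish_job(): hands the job in; it is judged then, once.
The state is a dict: "clock": time; "q": joint angles; "qd": joint speeds; "joint_torque": joint torques, N m; "tool_pos": TCP position; "eef_rot": TCP orientation; "contact_force": force on the tool from outside, world axes, zero at the start; "moment": the same for the moment, N m; "opening": opening from 0.0 (shut) to 1.0 (fully open); "finger_force": force on a finger pad.
Only numpy, scipy, OpenCV 4.12 (cv2) and the standard library are available. Lean on these libraries where they do the work, as an engineer would, in place of code of your own. Each camera call takes 0.05 s, during which the arm holds its last target. There are 200 camera calls.

### The job

The wrong block is on the green work pad: change the two blocks over, so that the lumpy plaster block stands in the middle of the green pad and the timber offcut stands in the middle of the grey pad. Then pick the angle gauge up by its black handle, first stand it upright for a moment on the crown of the plaster block, and rock it there until its swinging pointer settles on the red mark. Finish still holding it so, by the handle and with its foot pressed lightly on the crown and touching nothing else, and leave the flower, the jar and the bird figure where they are.

Things in the scene. Friction and masses are not known exactly. Their poses are not given: they have to be found in the camera images.
- green_pad_top (a point): centre of the top face of the fixed green work pad, 130 x 130 mm, 4 mm thick, on the table; z up
- grey_pad_top (a point): centre of the top face of the fixed grey pad, 130 x 130 mm, 4 mm thick, on the table; z up
- plaster_centre (a point): centre of the loose white plaster block's body (about 0.4 kg): 70 mm along its x, 54 mm along its y, 50 mm high, its underside 25 mm below this point; grasp its two flat upright sides 54 mm apart (across y). On its top a rounded crown runs along x (see crown_top); nearer the -y side a lower lump rises 4 mm above the body top. Starts on the grey pad
- crown_top (a point): mid-point of the top line of the plaster block's crown: a half-round ridge of radius 20 mm running along the block's x axis, its top 66 mm above the block's underside, 4 mm to the +y side of the block's middle; axes as the block's
- timber_centre (a point): centre of the loose timber joist offcut (about 0.13 kg), a brown block 80 mm along its x, 45 mm along its y, 58 mm high, its underside 29 mm below this point; grasp across y. Starts on the green pad
- handle_centre (a point): centre of the angle gauge's black handle: 26 mm along x, 40 mm along y, 32 mm high, flat sides; grasp it from above across y (40 mm). The handle is on top of the gauge, centred 160 mm above the underside of the foot, and can be pushed down its stem by up to 10 mm (see handle). Axes as the gauge's: z up the gauge, y along the foot, x along the pivot of the pointer
- gauge_foot (a point): centre of the flat underside of the gauge's aluminium foot (36 mm along x, 100 mm along y, 12 mm high); the gauge (about 0.34 kg in all, standing loose on the table) carries a round blue-rimmed white dial of radius 55 mm, 10 mm thick, centred 73 mm above the underside, its faces towards +x and -x, with pointer and mark seen alike on both faces
- handle (a joint): how far the handle is pushed down its stem against its spring, 0 to 0.010 m; 0 when hanging or standing free; it starts to give at 3 N and takes 8 N at the full 10 mm
- pointer (a joint): angle (rad) of the black pointer, a damped pendulum that hangs down from the dial's centre, 38 mm long, in the gauge's frame: 0 points along the gauge's own -z, positive towards its own +y (a turn about +x). It always hangs plumb once still (within 1 to 2 s), so it reads -a when the gauge is turned by a about its own +x
- mark (a joint): angle (rad), measured as for the pointer, of the red mark (7 mm wide, 38 to 51 mm from the dial's centre) near the lower rim of the dial; it starts between 0.19 and 0.34 (on the +y side), is stiff and is not to be moved
- pointer_axis (a point): pivot of the pointer, 73 mm above the foot's underside at the dial's centre; its z axis is opposite to the way the pointer points
- mark_axis (a point): the same pivot; its z axis is opposite to the direction from the pivot to the red mark
- flower_centre (a point): white ceramic flower, 75 mm across, 35 mm high, loose bystander; point 16 mm above the table
- jar_centre (a point): blue glaze jar with black cap, 60 mm in diameter, 75 mm high, loose bystander; point 37 mm above the table
- figure_centre (a point): white plaster bird figure, 68 mm in diameter, 127 mm high, loose bystander; point 60 mm above the table
Not all that is in view belongs to the job. What is shaped like the part that bears plaster_centre but purple is not meant.

How it is judged:
On the way, in this order (a step that is already met when the one before it is completed fails the run):
1. the blocks are changed over: each stands upright within 25 mm of the middle of the other pad, let go (horizontal distance between plaster_centre and green_pad_top below 0.025 m and height (world z) of plaster_centre below 0.033 m and angle between each of plaster_centre, timber_centre's own z axis and vertical below 0.1 rad and horizontal distance between timber_centre and grey_pad_top below 0.025 m and height (world z) of timber_centre below 0.037 m and contact force between the fingers and plaster_block below 0.1 N and contact force between the fingers and timber_offcut below 0.1 N), for 0.2 s.
2. the held gauge stands upright (within 0.1 rad) with its foot on the plaster block's crown (contact force between gauge and plaster_block above 0.5 N and contact force between handle and the fingers above 1 N and angle between gauge_foot's own z axis and vertical below 0.1 rad and height (world z) of gauge_foot above 0.06 m and distance between gauge_foot and crown_top below 0.035 m), for 0.2 s.
3. the pointer settles on the red mark with the gauge on the crown (contact force between gauge and plaster_block above 0.5 N and angle between the z axis of pointer_axis and the z axis of mark_axis, either way round below 0.07 rad and angle between gauge_foot's own z axis and vertical above 0.11 rad), for 0.3 s.
At the end, for the whole second after the job is handed in: Plaster block upright within 28 mm of the green pad's middle, timber within 28 mm of the grey pad's, neither touched by the robot; gauge held in the fingers, foot on the crown (0.5 to 18 N, within 35 mm of crown_top), tilted over 0.11 rad, pointer still within 0.07 rad of the mark (all of step 3 and horizontal distance between plaster_centre and green_pad_top below 0.028 m and height (world z) of plaster_centre below 0.033 m and angle between each of plaster_centre, timber_centre's own z axis and vertical below 0.1 rad and horizontal distance between timber_centre and grey_pad_top below 0.028 m and height (world z) of timber_centre below 0.037 m and contact force between each of the arm, the fingers and plaster_block below 0.1 N and contact force between each of the fingers, gauge and timber_offcut below 0.1 N and contact force between handle and the fingers above 1 N and contact force between gauge and plaster_block below 18 N and height (world z) of gauge_foot above 0.055 m and distance between gauge_foot and crown_top below 0.035 m and velocity of joint pointer between -0.2 and 0.2 rad/s); the arm keeps its last pose, push and grip.
It fails at once if the gauge is pressed hard on the block (over 30 N) (contact force between gauge and plaster_block above 30 N).
It fails at once if the flower, the jar or the figure is moved by more than 20 mm (distance of any of flower_centre, jar_centre, figure_centre from where it was at the start of the episode above 0.02 m).
It also fails if it takes over 72 s, if anything falls off the work surface, if the arm or the gripper's body presses on something with over 40 N, if the wrist force passes 120 N, or if a joint passes its speed limit or range.

## Working session

There is one attempt and no reset: what is moved stays moved. The work goes in short steps, Python scripts to look and compute and a tool call to move; the robot and the scene stay as the last step left them, time stands still between calls to the robot, and variables do not carry over. Pictures are saved under pics/ and viewed, at most 10 in all, crops included, and the job is handed in when it is done.

Besides the shell and the picture viewer there is one more tool, called after "Call:" as name([rows], argument=value, ...), one row to a line, values as JSON. step_arm: Moves the arm, as the interface text tells. Its arguments: {"type":"object","properties":{"increments":{"type":"array","items":{"type":"array"}},"fingers":{"type":"number"},"grip_force":{"type":"number"}},"required":["increments"]}

```bash
mkdir -p pics
cat > h.py <<'E'
import numpy as np, cv2
from plant import r
def cal(n):
    c=r.calibration(n); f=240/np.tan(np.radians(c["fov_y"])/2)
    return c,f
def slopes(n,uv):
    c,f=cal(n); uv=np.atleast_2d(np.asarray(uv,float))
    d=(uv-[c["cx"],c["cy"]])/f; s=d.copy()
    for _ in range(20): s=d/(1+c["k1"]*(s**2).sum(1,keepdims=True))
    return s
def ray(n,uv):
    c,f=cal(n); s=slopes(n,uv); R=np.array(c["R"]);t=np.array(c["t"])
    return -R.T@t, np.c_[s,np.ones(len(s))]@R
def onplane(n,uv,z):
    o,d=ray(n,uv); return o+d*((z-o[2])/d[:,2])[:,None]
def cloud(n,depth):
    v,u=np.mgrid[0:480,0:640]; uv=np.c_[u.ravel(),v.ravel()]
    o,d=ray(n,uv); P=o+d*depth.ravel()[:,None]; P[depth.ravel()==0]=np.nan
    return P.reshape(480,640,3)
def proj(n,X):
    c,f=cal(n); p=np.atleast_2d(X)@np.array(c["R"]).T+np.array(c["t"]); s=p[:,:2]/p[:,2:]
    return s*(1+c["k1"]*(s**2).sum(1,keepdims=True))*f+[c["cx"],c["cy"]]
def snap(n,name=None):
    im,d=r.snapshot(n)
    if name: cv2.imwrite(f"pics/{name}.png",im[:,:,::-1]); np.savez(f"pics/{name}.npz",im=im,d=d)
    return im,d
E
python3 - <<'E'
from h import *
for n in("top","side"):
    snap(n,n+"0"); c,f=cal(n); print(n,f,c)
s=r.get_state(); print(s)
E
```

```text
top 561.2729741718797 {'fov_y': 46.30304797044698, 'cx': 316.58072449107533, 'cy': 252.8436696141155, 'k1': -0.09905913328428301, 'R': array([[ 0.01364294, -0.99986656,  0.00898472],
       [-0.98897595, -0.01481826, -0.14733295],
       [ 0.14744643, -0.00687561, -0.98904615]]), 't': array([-0.03373465,  0.59030998,  1.17071978])}
side 447.5062799263608 {'fov_y': 56.40979230817506, 'cx': 316.2544974104362, 'cy': 233.0488342375568, 'k1': -0.08863998790645497, 'R': array([[ 0.92071638, -0.39001997, -0.01287536],
       [-0.26277709, -0.59526782, -0.75934473],
       [ 0.28849533,  0.70252448, -0.65056114]]), 't': array([-0.54886783,  0.23237342,  0.76742236])}
{'clock': 0.1, 'q': array([ 1.32676977,  0.68991825, -0.19451919,  1.56623137,  0.15729985,
        0.90248634, -0.21506959]), 'qd': array([ 0.00037842, -0.00246453,  0.00083176, -0.00347272, -0.00137131,
       -0.00114395,  0.00107553]), 'joint_torque': array([-3.62920342e-03, -5.28497493e+01, -1.27149358e+00, -1.53836524e+01,
       -5.25105279e-02,  1.99017115e-03,  6.28320777e-05]), 'tool_pos': array([ 0.17122057, -0.60050417,  0.23798119]), 'eef_rot': array([ 9.90359455e-01,  1.38518833e-01, -1.72080150e-04, -8.08224238e-04]), 'contact_force': array([0.68205483, 0.42029931, 0.11252629]), 'moment': array([-0.03305008,  0.02461989, -0.03956314]), 'finger_force': 0.0, 'opening': 1.0028300600437206}
```

View pics/top0.png

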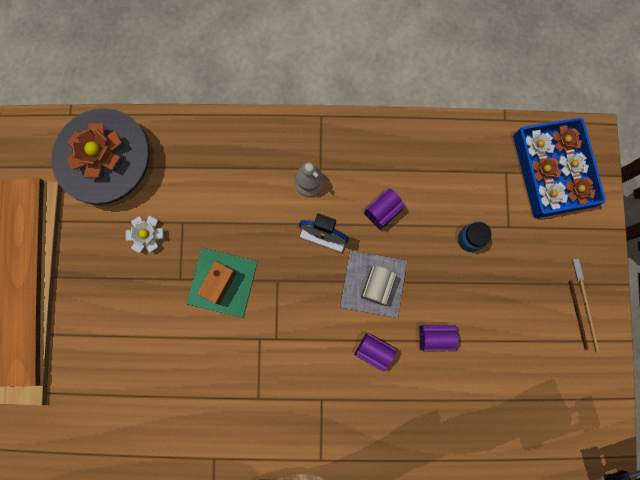

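View pics/side0.png

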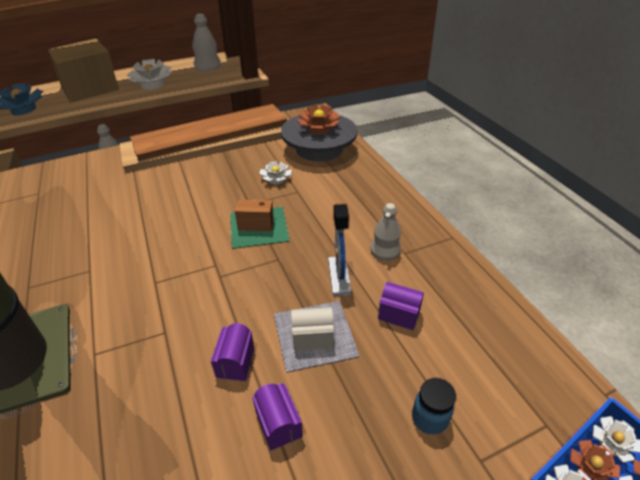

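Top view: the white lumpy block on the grey pad at (379,284) is the plaster. The three purple ones at (384,208), (377,352) and (439,338) are decoys because of their colour. The timber is on the green pad at (216,283), and the gauge stands at (323,232) with its black handle at (325,223). In the side view, plaster is (313,328), timber (254,215) and the handle (341,216).

```bash
cat > m.py <<'E'
from h import *
def rect(P):
    P=P[np.isfinite(P).all(1)]; (c,s,a)=cv2.minAreaRect((P[:,:2]*1000).astype(np.float32)); return np.round(c,1),np.round(s,1),round(a,1)
if __name__=="__main__":
    z=np.load("pics/top0.npz"); im,d=z["im"],z["d"]; P=cloud("top",d); hsv=cv2.cvtColor(im,cv2.COLOR_RGB2HSV)
    u,v=np.meshgrid(np.arange(640),np.arange(480))
    box=lambda a,b,c,e:(u>a)&(u<b)&(v>c)&(v<e)
    def pix(m,z):
        k=np.argwhere(cv2.morphologyEx(m.astype(np.uint8),cv2.MORPH_OPEN,np.ones((3,3))))[:,::-1]; return onplane("top",k,z)
    print("table z",np.nanmedian(P[260:300,260:320,2]))
    H=hsv[:,:,0];S=hsv[:,:,1];V=hsv[:,:,2]
    g=box(180,265,240,325)&(H>50)&(H<90)&(S>80)
    print("green",rect(pix(g,.004)))
    gy=box(335,412,245,322)&(S<50)&(V>60); print("greypad+block",rect(pix(gy,.004)))
    for nm,b,zs in (("timber",box(180,265,240,325),.05),("plaster",box(335,412,245,322),.045),("crown",box(335,412,245,322),.063)):
        m=b&(P[:,:,2]>zs); print(nm,m.sum(),rect(P[m]),np.nanmedian(P[m][:,2]),np.nanmax(P[m][:,2]))
    m=box(295,355,205,255)&(P[:,:,2]>.14); print("handle",m.sum(),rect(P[m]),np.nanmedian(P[m][:,2]))
    m=box(295,355,205,260)&(P[:,:,2]>.006)&(P[:,:,2]<.02)&(S<60)&(V>90); print("foot",m.sum(),rect(P[m]))
    for nm,b,zl in (("flower",box(120,170,210,260),.01),("jar",box(455,495,218,258),.03),("fig",box(290,330,155,200),.02)):
        m=b&(P[:,:,2]>zl); print(nm,rect(P[m]),np.nanmax(P[m][:,2]))
    a=cv2.resize(im[195:330,180:420],None,fx=3.3,fy=3.3,interpolation=cv2.INTER_CUBIC)[:,:,::-1]
    cv2.imwrite("pics/c1.png",a)
    sd=np.load("pics/side0.npz")["im"]
    cv2.imwrite("pics/c2.png",cv2.resize(sd[195:365,225:425],None,fx=3.5,fy=3.5,interpolation=cv2.INTER_CUBIC)[:,:,::-1])
E
python3 m.py
```

```text
table z 0.001019644200732861
green (array([527.7, 184.1]), array([129.4, 128.7]), 77.2)
greypad+block (array([ 535.1, -137.7]), array([161.5, 135.3]), 80.5)
timber 807 (array([523.9, 190.3]), array([45.9, 79.9]), 63.0) 0.06261961789427728 0.07102751242873273
plaster 857 (array([ 523.2, -159.5]), array([54.6, 71.2]), 70.4) 0.06493006751280661 0.07825634160158201
crown 484 (array([ 523.4, -159.6]), array([42.8, 70.7]), 71.6) 0.0688109599737945 0.07825634160158201
handle 317 (array([632.2, -38.7]), array([40.3, 26.9]), 70.7) 0.17632482893145118
foot 320 (array([617.1, -50.9]), array([133.4,  24.2]), 66.6)
flower (array([630.7, 359.4]), array([80.2, 83.3]), 60.3) 0.04824118337504335
jar (array([ 631.6, -369.7]), array([55.6, 55. ]), 85.0) 0.08412761757447185
fig (array([753.5,  -7.4]), array([52.2, 61.5]), 5.2) 0.13103597733424577
```

View pics/c1.png

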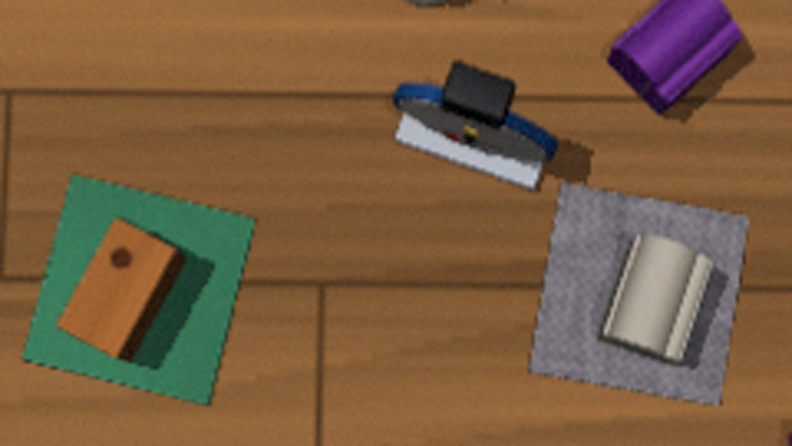

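View pics/c2.png

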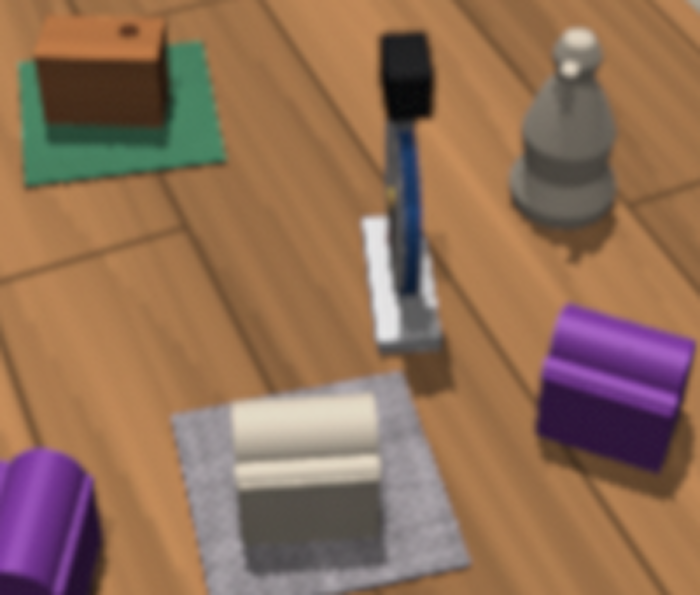

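The crops confirm the white block with the crown and lump at (379,284) as the plaster, its lump on the world −y side. The timber is at (216,283), and the gauge's red mark is left of the hub, so gauge +y points to world +y.

Run:
```python
from h import *
for c in ([(567,183),(748,215),(720,405),(530,372)],[(75,175),(255,217),(210,403),(25,360)]):
    w=onplane("top",np.array(c)/3.3+[180,195]-.5,.004); print(w.mean(0).round(4),w.round(3)[:,:2].tolist())
```

```text
[ 0.5301 -0.1539  0.004 ] [[0.604, -0.103], [0.584, -0.226], [0.456, -0.207], [0.476, -0.079]]
[0.5285 0.1832 0.004 ] [[0.605, 0.231], [0.578, 0.108], [0.452, 0.134], [0.479, 0.26]]
```

Call:
step_arm([
  [[2.4, 3.0, 0], [0, 0, -4.3]],
  [[2.4, 3.0, 0], [0, 0, -4.3]],
  [[2.4, 3.0, 0], [0, 0, -4.3]],
  [[2.4, 3.0, 0], [0, 0, -4.3]],
  [[2.4, 3.0, 0], [0, 0, -4.3]],
  [[2.4, 3.0, 0], [0, 0, -4.3]],
  [[2.4, 3.0, 0], [0, 0, -4.3]],
  [[2.4, 3.0, 0], [0, 0, -4.3]],
  [[2.4, 3.0, 0], [0, 0, -4.3]],
  [[2.4, 3.0, 0], [0, 0, -4.3]],
], fingers=1, grip_force=30)

```text
clock: 1.1
tool_pos: [0.4121, -0.2996, 0.2385]
eef_rot: [0.972, -0.236, -0.0, -0.0]
contact_force: [-0.3, -0.4, -0.6]
opening: 0.998
finger_force: 0.0
```

Call:
step_arm([
  [[1.1, 4.8, 0], [0, 0, 0]],
  [[1.1, 4.9, 0], [0, 0, 0]],
  [[1.1, 4.9, 0], [0, 0, 0]],
  [[1.1, 4.9, 0], [0, 0, 0]],
  [[1.1, 4.9, 0], [0, 0, 0]],
  [[1.1, 4.9, 0], [0, 0, 0]],
  [[1.1, 4.9, 0], [0, 0, 0]],
  [[1.1, 4.9, 0], [0, 0, 0]],
  [[1.1, 4.9, 0], [0, 0, 0]],
  [[1.1, 4.9, 0], [0, 0, 0]],
])

```text
clock: 2.1
tool_pos: [0.5208, 0.1881, 0.2385]
eef_rot: [0.972, -0.234, -0.0, 0.0]
contact_force: [0.3, 0.8, 0.3]
opening: 1.002
finger_force: 0.0
```

Call:
step_arm([
  [[0, 0, -3], [0, 0, 0]],
  [[0, 0, -3], [0, 0, 0]],
  [[0, 0, -3], [0, 0, 0]],
  [[0, 0, -3], [0, 0, 0]],
  [[0, 0, -3], [0, 0, 0]],
  [[0, 0, -3], [0, 0, 0]],
  [[0, 0, -2], [0, 0, 0]],
  [[0, 0, -1.6], [0, 0, 0]],
  [[0, 0, 0], [0, 0, 0]],
  [[0, 0, 0], [0, 0, 0]],
])

```text
clock: 3.1
tool_pos: [0.5212, 0.186, 0.0229]
eef_rot: [0.972, -0.234, 0.0, 0.0]
contact_force: [-1.1, -1.2, -0.1]
opening: 0.998
finger_force: 0.0
```

Call:
step_arm([
  [[0, 0, 0], [0, 0, 0]],
  [[0, 0, 0], [0, 0, 0]],
  [[0, 0, 0], [0, 0, 0]],
  [[0, 0, 0], [0, 0, 0]],
  [[0, 0, 0], [0, 0, 0]],
  [[0, 0, 0], [0, 0, 0]],
  [[0, 0, 0], [0, 0, 0]],
  [[0, 0, 2], [0, 0, 0]],
  [[0, 0, 3], [0, 0, 0]],
  [[0, 0, 3], [0, 0, 0]],
], fingers=0, grip_force=30)

```text
clock: 4.1
tool_pos: [0.5199, 0.1853, 0.1029]
eef_rot: [0.972, -0.234, -0.001, 0.001]
contact_force: [0.7, 0.3, 0.3]
opening: 0.506
finger_force: 30.0
```

Call:
step_arm([
  [[-1.4, -3.1, 0], [0, 0, 0]],
  [[-1.4, -3.1, 0], [0, 0, 0]],
  [[-1.4, -3.1, 0], [0, 0, 0]],
  [[-1.4, -3.1, 0], [0, 0, 0]],
  [[-1.4, -3.1, 0], [0, 0, 0]],
  [[0, 0, -2.5], [0, 0, 0]],
  [[0, 0, -2.5], [0, 0, 0]],
  [[0, 0, -2], [0, 0, 0]],
  [[0, 0, -1.2], [0, 0, 0]],
  [[0, 0, 0], [0, 0, 0]],
])

```text
clock: 5.1
tool_pos: [0.4554, 0.0312, 0.0229]
eef_rot: [0.972, -0.234, -0.003, 0.001]
contact_force: [0.2, 0.5, -0.8]
opening: 0.508
finger_force: 30.0
```

Call:
step_arm([
  [[0, 0, 0], [0, 0, 0]],
  [[0, 0, 0], [0, 0, 0]],
  [[0, 0, 0], [0, 0, 0]],
  [[0, 0, 0], [0, 0, 0]],
  [[0, 0, 3], [0, 0, 0]],
  [[0, 0, 4], [0, 0, 0]],
  [[0, 0, 4], [0, 0, 0]],
  [[0, 0, 4], [0, 0, 0]],
  [[0, -2, 2], [0, 0, 4]],
  [[0, -3, 0], [0, 0, 4]],
], fingers=1)

```text
clock: 6.1
tool_pos: [0.4568, -0.0175, 0.197]
eef_rot: [0.987, -0.162, 0.0, 0.0]
contact_force: [0.3, -0.0, -0.9]
opening: 1.005
finger_force: 0.0
```

Call:
step_arm([
  [[1.2, -2.8, 0], [0, 0, -1]],
  [[1.2, -2.8, 0], [0, 0, 0]],
  [[1.2, -2.8, 0], [0, 0, 0]],
  [[1.2, -2.8, 0], [0, 0, 0]],
  [[1.2, -2.8, 0], [0, 0, 0]],
  [[0, 0, -2], [0, 0, 0]],
  [[0, 0, -2], [0, 0, 0]],
  [[0, 0, -2], [0, 0, 0]],
  [[0, 0, -1], [0, 0, 0]],
  [[0, 0, 0], [0, 0, 0]],
])

```text
clock: 7.1
tool_pos: [0.5138, -0.1584, 0.1229]
eef_rot: [0.985, -0.174, -0.005, 0.001]
contact_force: [0.6, 0.1, 0.2]
opening: 1.002
finger_force: 0.0
```

Call:
step_arm([
  [[0.1, 0, -2.4], [0, 0, 0]],
  [[0.1, 0, -2.4], [0, 0, 0]],
  [[0, 0, -2.4], [0, 0, 0]],
  [[0, 0, -2], [0, 0, 0]],
  [[0, 0, -1.4], [0, 0, 0]],
  [[0, 0, 0], [0, 0, 0]],
  [[0, 0, 0], [0, 0, 0]],
  [[0, 0, 0], [0, 0, 0]],
  [[0, 0, 0], [0, 0, 0]],
  [[0, 0, 0], [0, 0, 0]],
])

```text
clock: 8.1
tool_pos: [0.5172, -0.1588, 0.0185]
eef_rot: [0.985, -0.174, -0.003, 0.001]
contact_force: [-0.4, -0.4, -0.2]
opening: 1.0
finger_force: 0.0
```

Call:
step_arm([
  [[0, 0, 0], [0, 0, 0]],
  [[0, 0, 0], [0, 0, 0]],
  [[0, 0, 0], [0, 0, 0]],
  [[0, 0, 0], [0, 0, 0]],
  [[0, 0, 0], [0, 0, 0]],
  [[0, 0, 0], [0, 0, 0]],
  [[0, 0, 1], [0, 0, 0]],
  [[0, 0, 2], [0, 0, 0]],
  [[0, 0, 3], [0, 0, 0]],
  [[0, 0, 3], [0, 0, 0]],
], fingers=0, grip_force=45)

```text
clock: 9.1
tool_pos: [0.5156, -0.1587, 0.1086]
eef_rot: [0.985, -0.174, -0.005, 0.001]
contact_force: [0.8, -0.5, -4.0]
opening: 0.606
finger_force: 44.9
```

Call:
step_arm([
  [[-1.5, 2, 1], [0, 0, 0]],
  [[-1.5, 3.6, 0.5], [0, 0, 0]],
  [[0, 3.6, 0], [0, 0, 0]],
  [[0, 3.6, 0], [0, 0, 0]],
  [[0, 3.6, 0], [0, 0, 0]],
  [[0, 3.6, 0], [0, 0, 0]],
  [[0, 3.6, 0], [0, 0, 0]],
  [[0.6, 3.6, 0], [0, 0, 0]],
  [[1.5, 3.6, 0], [0, 0, 0]],
  [[1.5, 3.6, 0], [0, 0, 0]],
])

```text
clock: 10.1
tool_pos: [0.5221, 0.1864, 0.123]
eef_rot: [0.985, -0.174, -0.004, 0.002]
contact_force: [1.3, 0.3, -4.9]
opening: 0.608
finger_force: 44.9
```

Call:
step_arm([
  [[0, 0, -2], [0, 0, 0]],
  [[0, 0, -2], [0, 0, 0]],
  [[0, 0, -2], [0, 0, 0]],
  [[0, 0, -2], [0, 0, 0]],
  [[0, 0, 0], [0, 0, 0]],
  [[0, 0, 0], [0, 0, 0]],
  [[0, 0, 0], [0, 0, 0]],
  [[0, 0, 0], [0, 0, 0]],
  [[0, 0, 0], [0, 0, 0]],
  [[0, 0, 0], [0, 0, 0]],
])

```text
clock: 11.1
tool_pos: [0.523, 0.1854, 0.0433]
eef_rot: [0.985, -0.174, -0.003, 0.001]
contact_force: [0.5, -1.0, -4.4]
opening: 0.611
finger_force: 44.9
```

Call:
step_arm([
  [[0, 0, -1], [0, 0, 0]],
  [[0, 0, -0.9], [0, 0, 0]],
  [[0, 0, -0.4], [0, 0, 0]],
  [[0, 0, -0.15], [0, 0, 0]],
  [[0, 0, 0], [0, 0, 0]],
  [[0, 0, 0], [0, 0, 0]],
  [[0, 0, 0], [0, 0, 0]],
  [[0, 0, 0], [0, 0, 0]],
  [[0, 0, 0], [0, 0, 0]],
  [[0, 0, 0], [0, 0, 0]],
])

```text
clock: 12.1
tool_pos: [0.5228, 0.1853, 0.0183]
eef_rot: [0.985, -0.174, -0.003, 0.001]
contact_force: [0.0, 0.1, -5.0]
opening: 0.612
finger_force: 44.9
```

Call:
step_arm([
  [[0, 0, 0], [0, 0, 0]],
  [[0, 0, 0], [0, 0, 0]],
  [[0, 0, 0], [0, 0, 0]],
  [[0, 0, 0], [0, 0, 0]],
  [[0, 0, 0], [0, 0, 0]],
  [[0, 0, 3], [0, 0, 0]],
  [[0, 0, 4], [0, 0, 0]],
  [[0, 0, 4], [0, 0, 0]],
  [[0, 0, 4], [0, 0, 0]],
  [[0, 0, 0], [0, 0, 0]],
], fingers=1)

```text
clock: 13.1
tool_pos: [0.526, 0.1862, 0.1733]
eef_rot: [0.985, -0.175, 0.001, -0.001]
contact_force: [-0.6, -0.2, -1.0]
opening: 1.004
finger_force: 0.0
```

Call:
step_arm([
  [[-1.2, -2.6, 0], [0, 0, -3.4]],
  [[-1.2, -2.6, 0], [0, 0, -3.4]],
  [[-1.2, -2.6, 0], [0, 0, 0]],
  [[-1.2, -2.6, 0], [0, 0, 0]],
  [[-1.2, -2.6, 0], [0, 0, 0]],
  [[-1.1, -2.5, 0], [0, 0, 0]],
  [[0, 0, 0], [0, 0, 0]],
  [[0, 0, 0], [0, 0, 0]],
  [[0, 0, -3], [0, 0, 0]],
  [[0, 0, -3], [0, 0, 0]],
])

```text
clock: 14.1
tool_pos: [0.4536, 0.0321, 0.108]
eef_rot: [0.973, -0.231, -0.002, -0.0]
contact_force: [-0.6, -0.1, -1.3]
opening: 1.001
finger_force: 0.0
```

Run:
```python
from m import *
im,d=snap("top","top1"); P=cloud("top",d); hsv=cv2.cvtColor(im,cv2.COLOR_RGB2HSV); H,S,V=cv2.split(hsv)
im2,d2=snap("side","side1"); 
u,v=np.meshgrid(np.arange(640),np.arange(480))
m=(u>180)&(u<265)&(v>240)&(v<325)&(P[:,:,2]>.045); print("plaster",m.sum(),rect(P[m]))
k=proj("side",[.455,.031,.058]);print(k)
cv2.imwrite("pics/c3.png",np.hstack([im[200:360,160:420],im2[150:310,170:430]])[:,:,::-1])
print(r.get_state()["tool_pos"])
```

```text
plaster 2402 (array([489.3, 112.8]), array([226.6,  80.2]), 59.3)
[[244.06051214 258.48955404]]
[0.45054597 0.03172763 0.10569235]
```

View pics/c3.png

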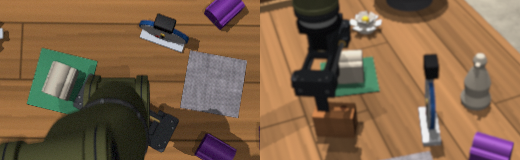

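The plaster sits on the green pad at about (222,282) in the full picture, and the timber stands under the fingers. Now I descend, grip and lift.

Call:
step_arm([
  [[0.2, 0, -3], [0, 0, 0]],
  [[0.1, 0, -3], [0, 0, 0]],
  [[0, 0, -1.8], [0, 0, 0]],
  [[0, 0, -0.9], [0, 0, 0]],
  [[0, 0, 0], [0, 0, 0]],
  [[0, 0, 0], [0, 0, 0]],
  [[0, 0, 0], [0, 0, 0]],
  [[0, 0, 0], [0, 0, 0]],
  [[0, 0, 0], [0, 0, 0]],
  [[0, 0, 0], [0, 0, 0]],
])

```text
clock: 15.2
tool_pos: [0.4556, 0.0303, 0.0222]
eef_rot: [0.973, -0.232, -0.004, 0.001]
contact_force: [-0.7, 0.5, -0.3]
opening: 0.997
finger_force: 0.0
```

Call:
step_arm([
  [[0, 0, 0], [0, 0, 0]],
  [[0, 0, 0], [0, 0, 0]],
  [[0, 0, 0], [0, 0, 0]],
  [[0, 0, 0], [0, 0, 0]],
  [[0, 0, 0], [0, 0, 0]],
  [[0, 0, 0], [0, 0, 0]],
  [[0, 0, 1], [0, 0, 0]],
  [[0, 0, 2], [0, 0, 0]],
  [[0, 0, 2.5], [0, 0, 0]],
  [[0, 0, 2.5], [0, 0, 0]],
], fingers=0, grip_force=30)

```text
clock: 16.2
tool_pos: [0.455, 0.0303, 0.1031]
eef_rot: [0.973, -0.233, -0.004, 0.001]
contact_force: [1.0, 0.1, -0.4]
opening: 0.509
finger_force: 30.0
```

Call:
step_arm([
  [[0.7, -2, 0], [0, 0, 4.5]],
  [[0.7, -2, 0], [0, 0, 4.5]],
  [[0.7, -2, 0], [0, 0, 4.5]],
  [[0.8, -2, 0], [0, 0, 4.5]],
  [[0.8, -2, 0], [0, 0, 4.5]],
  [[0.8, -2, 0], [0, 0, 4.5]],
  [[0.8, -2, 0], [0, 0, 4.5]],
  [[0.8, -2, 0], [0, 0, 4.5]],
  [[0.8, -1.4, 0], [0, 0, 4]],
  [[0.6, -1, 0], [0, 0, 0]],
])

```text
clock: 17.2
tool_pos: [0.5304, -0.1553, 0.1024]
eef_rot: [0.994, 0.114, -0.003, 0.003]
contact_force: [0.8, 0.4, -1.2]
opening: 0.508
finger_force: 30.0
```

Call:
step_arm([
  [[0, 0, -2], [0, 0, 0]],
  [[0, 0, -2], [0, 0, 0]],
  [[0, 0, -2], [0, 0, 0]],
  [[0, 0, -1], [0, 0, 0]],
  [[0, 0, 0], [0, 0, 0]],
  [[0, 0, 0], [0, 0, 0]],
  [[0, 0, 0], [0, 0, 0]],
  [[0, 0, 0], [0, 0, 0]],
  [[0, 0, 0], [0, 0, 0]],
  [[0, 0, 0], [0, 0, 0]],
])

```text
clock: 18.2
tool_pos: [0.5306, -0.1538, 0.0322]
eef_rot: [0.993, 0.114, -0.003, 0.003]
contact_force: [0.0, 0.1, -1.5]
opening: 0.509
finger_force: 30.0
```

Call:
step_arm([
  [[0, 0, -0.3], [0, 0, 0]],
  [[0, 0, -0.2], [0, 0, 0]],
  [[0, 0, -0.1], [0, 0, 0]],
  [[0, 0, 0], [0, 0, 0]],
  [[0, 0, 0], [0, 0, 0]],
  [[0, 0, 0], [0, 0, 0]],
  [[0, 0, 0], [0, 0, 0]],
  [[0, 0, 0], [0, 0, 0]],
  [[0, 0, 0], [0, 0, 0]],
  [[0, 0, 0], [0, 0, 0]],
])

```text
clock: 19.2
tool_pos: [0.5302, -0.1536, 0.0259]
eef_rot: [0.993, 0.114, -0.004, 0.003]
contact_force: [-2.4, 0.0, 2.3]
opening: 0.506
finger_force: 30.0
```

Call:
step_arm([
  [[0, 0, 0], [0, 0, 0]],
  [[0, 0, 0], [0, 0, 0]],
  [[0, 0, 0], [0, 0, 0]],
  [[0, 0, 0], [0, 0, 0]],
  [[0, 0, 0], [0, 0, 0]],
  [[0, 0, 3], [0, 0, 0]],
  [[0, 0, 4], [0, 0, 0]],
  [[0, 0, 4], [0, 0, 0]],
  [[0, 0, 4], [0, 0, 0]],
  [[0, 0, 4], [0, 0, 0]],
], fingers=1)

```text
clock: 20.2
tool_pos: [0.5301, -0.1537, 0.2175]
eef_rot: [0.993, 0.114, -0.003, 0.003]
contact_force: [0.4, -0.6, -0.4]
opening: 1.002
finger_force: 0.0
```

Call:
step_arm([
  [[-2, -1, 4], [0, 0, -4]],
  [[-3, 0, 3], [0, 0, -4]],
  [[-4, 0, 0], [0, 0, -4]],
  [[-4, 0, 0], [0, 0, -4]],
  [[0, 0, 0], [0, 0, -4]],
  [[0, 0, 0], [0, 0, -4]],
  [[0, 0, 0], [0, 0, -4]],
  [[0, 0, 0], [0, 0, -4]],
  [[0, 0, 0], [0, 0, 0]],
  [[0, 0, 0], [0, 0, 0]],
])

```text
clock: 21.2
tool_pos: [0.4003, -0.1636, 0.2859]
eef_rot: [0.987, -0.163, -0.004, 0.002]
contact_force: [0.0, -0.6, 0.6]
opening: 0.999
finger_force: 0.0
```

Run:
```python
from m import *
im,d=snap("top","top2"); P=cloud("top",d); hsv=cv2.cvtColor(im,cv2.COLOR_RGB2HSV); H,S,V=cv2.split(hsv)
im2,d2=snap("side","side2"); 
u,v=np.meshgrid(np.arange(640),np.arange(480))
box=lambda a,b,c,e:(u>a)&(u<b)&(v>c)&(v<e)
m=box(180,265,240,325)&(P[:,:,2]>.045); print("plaster",m.sum(),rect(P[m]))
m=box(180,265,240,325)&(P[:,:,2]>.064); print("crown",m.sum(),rect(P[m]))
m=box(340,412,245,322)&(P[:,:,2]>.05); print("timber",m.sum(),rect(P[m]))
m=box(295,355,205,255)&(P[:,:,2]>.14); print("handle",m.sum(),rect(P[m]),np.nanmedian(P[m][:,2]))
a=cv2.resize(im[200:330,180:420],(520,282),interpolation=cv2.INTER_CUBIC)
x,y=proj("top",[.625,-.04,.07])[0].astype(int); b=cv2.resize(im[y-22:y+25,x-30:x+30],(360,282),interpolation=cv2.INTER_CUBIC)
c=cv2.resize(im2[150:330,180:440],(407,282),interpolation=cv2.INTER_CUBIC)
cv2.imwrite("pics/c4.png",np.vstack([a,np.pad(np.hstack([c[:,:],]),((0,0),(0,113),(0,0)))])[:,:,::-1]); cv2.imwrite("pics/c5.png",b[:,:,::-1])
print(r.get_state()["tool_pos"],r.get_state()["clock"])
```

```text
plaster 835 (array([528. , 183.6]), array([54.8, 70. ]), 70.3)
crown 461 (array([528.4, 184.3]), array([40.5, 69.7]), 69.4)
timber 1465 (array([ 496.8, -141.3]), array([ 79.2, 160.7]), 69.1)
handle 319 (array([632.4, -38.9]), array([40. , 27.3]), 70.7) 0.17638251228026114
[ 0.40039689 -0.16362994  0.2858552 ] 21.3
```

View pics/c4.png

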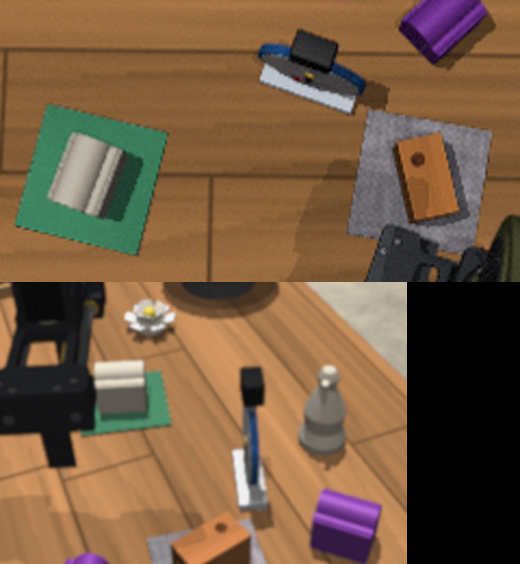

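View pics/c5.png

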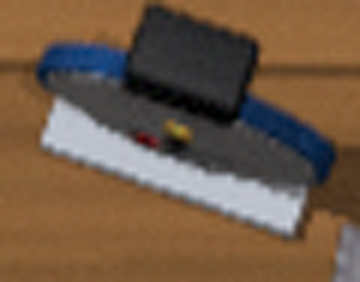

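Both blocks stand close to their pad middles. The gauge is undisturbed, with the red mark left of the hub, at about (145,140) in the crop. Next I pick up the gauge.

Call:
step_arm([
  [[2.6, 1.4, 0], [0, 0, -0.5]],
  [[2.6, 1.4, 0], [0, 0, 0]],
  [[2.6, 1.4, 0], [0, 0, 0]],
  [[2.6, 1.4, 0], [0, 0, 0]],
  [[2.6, 1.4, 0], [0, 0, 0]],
  [[2.6, 1.4, 0], [0, 0, 0]],
  [[2.6, 1.4, 0], [0, 0, 0]],
  [[2.6, 1.4, 0], [0, 0, 0]],
  [[2.4, 1.3, 0], [0, 0, 0]],
  [[0, 0, 0], [0, 0, 0]],
])

```text
clock: 22.3
tool_pos: [0.635, -0.0353, 0.2851]
eef_rot: [0.986, -0.166, -0.003, 0.0]
contact_force: [-0.7, 0.1, -0.1]
opening: 1.002
finger_force: 0.0
```

Call:
step_arm([
  [[0, 0, -3], [0, 0, 0]],
  [[0, 0, -2], [0, 0, 0]],
  [[0, 0, -1], [0, 0, 0]],
  [[0, 0, 0], [0, 0, 0]],
  [[0, 0, 0], [0, 0, 0]],
  [[0, 0, 0], [0, 0, 0]],
  [[0, 0, 0], [0, 0, 0]],
  [[0, 0, 0], [0, 0, 0]],
  [[0, 0, 0], [0, 0, 0]],
  [[0, 0, 0], [0, 0, 0]],
])

```text
clock: 23.3
tool_pos: [0.6325, -0.0387, 0.226]
eef_rot: [0.986, -0.168, -0.004, 0.002]
contact_force: [0.2, -0.1, 0.6]
opening: 1.003
finger_force: 0.0
```

Call:
step_arm([
  [[0, 0, -2.5], [0, 0, 0]],
  [[0, 0, -2.5], [0, 0, 0]],
  [[0, 0, -2], [0, 0, 0]],
  [[0, 0, -1.3], [0, 0, 0]],
  [[0, 0, 0], [0, 0, 0]],
  [[0, 0, 0], [0, 0, 0]],
  [[0, 0, 0], [0, 0, 0]],
  [[0, 0, 0], [0, 0, 0]],
  [[0, 0, 0], [0, 0, 0]],
  [[0, 0, 0], [0, 0, 0]],
])

```text
clock: 24.3
tool_pos: [0.6327, -0.0387, 0.1433]
eef_rot: [0.986, -0.168, -0.004, 0.002]
contact_force: [1.1, -0.2, -0.6]
opening: 0.998
finger_force: 0.0
```

Call:
step_arm([
  [[0, 0, 0], [0, 0, 0]],
  [[0, 0, 0], [0, 0, 0]],
  [[0, 0, 0], [0, 0, 0]],
  [[0, 0, 0], [0, 0, 0]],
  [[0, 0, 0], [0, 0, 0]],
  [[0, 0, 0], [0, 0, 0]],
  [[0, 0, 0], [0, 0, 0]],
  [[0, 0, 0], [0, 0, 0]],
  [[0, 0, 0], [0, 0, 0]],
  [[0, 0, 0], [0, 0, 0]],
], fingers=0, grip_force=40)

```text
clock: 25.3
tool_pos: [0.6324, -0.0389, 0.1428]
eef_rot: [0.986, -0.168, -0.004, 0.002]
contact_force: [-0.4, -1.1, -0.6]
opening: 0.451
finger_force: 40.0
```

Call:
step_arm([
  [[0, 0, 1], [0, 0, 0]],
  [[0, 0, 3], [0, 0, 0]],
  [[0, 0, 3], [0, 0, 0]],
  [[0, 0, 3], [0, 0, 0]],
  [[0, 0, 2], [0, 0, 0]],
  [[0, 0, 0], [0, 0, 0]],
  [[0, 0, 0], [0, 0, 0]],
  [[0, 0, 0], [0, 0, 0]],
  [[0, 0, 0], [0, 0, 0]],
  [[0, 0, 0], [0, 0, 0]],
])

```text
clock: 26.3
tool_pos: [0.6319, -0.0387, 0.2617]
eef_rot: [0.986, -0.168, -0.005, 0.002]
contact_force: [-0.2, 0.9, -4.1]
opening: 0.449
finger_force: 40.0
```

Call:
step_arm([
  [[-0.6, 1.4, 0], [0, 0, 0]],
  [[-1.2, 2.6, 0], [0, 0, 0]],
  [[-1.2, 2.6, 0], [0, 0, 0]],
  [[-1.2, 2.6, 0], [0, 0, 0]],
  [[-1.2, 2.6, 0], [0, 0, 0]],
  [[-1.2, 2.6, 0], [0, 0, 0]],
  [[-1.2, 2.6, 0], [0, 0, 0]],
  [[-1.2, 2.6, 0], [0, 0, 0]],
  [[-1.0, 2.2, 0], [0, 0, 0]],
  [[-0.3, 0.8, 0], [0, 0, 0]],
])

```text
clock: 27.3
tool_pos: [0.5269, 0.1918, 0.2628]
eef_rot: [0.986, -0.165, -0.005, 0.0]
contact_force: [1.1, 1.5, -3.0]
opening: 0.45
finger_force: 40.0
```

Run:
```python
from m import *
s=r.get_state(); print(s["tool_pos"],s["contact_force"],s["moment"],s["eef_rot"])
im,d=snap("top","top3"); im2,d2=snap("side","side3")
p=proj("side",[.53,.187,.14])[0].astype(int); q=proj("top",[.53,.187,.14])[0].astype(int); print(p,q)
f=lambda i,p,h: cv2.resize(i[max(p[1]-h,0):p[1]+h,max(p[0]-h,0):p[0]+h],(390,390),interpolation=cv2.INTER_CUBIC)
cv2.imwrite("pics/c6.png",np.hstack([f(im2,p,65),f(im,q,65)])[:,:,::-1])
```

```text
[0.52692465 0.19180035 0.26284094] [ 1.09428156  1.47571201 -2.96552347] [ 0.12520994 -0.31871921  0.02262979] [ 9.86213036e-01 -1.65403387e-01 -5.03199113e-03  4.96231657e-04]
[253 175] [209 274]
```

View pics/c6.png

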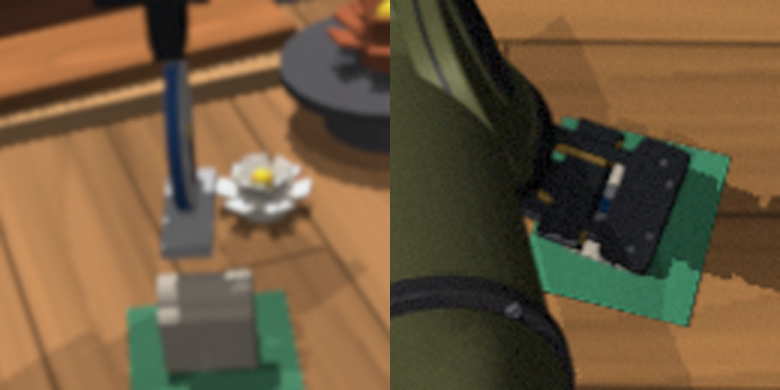

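Call:
step_arm([
  [[0, 0, 0], [0, 0, -4]],
  [[0, 0, 0], [0, 0, -8]],
  [[0, 0, 0], [0, 0, -8.5]],
  [[0, 0, 0], [0, 0, -8.5]],
  [[0, 0, 0], [0, 0, -8.5]],
  [[0, 0, 0], [0, 0, -8.5]],
  [[0, 0, 0], [0, 0, -8.5]],
  [[0, 0, 0], [0, 0, -8.5]],
  [[0, 0, 0], [0, 0, -8]],
  [[0, 0, 0], [0, 0, -4]],
])

```text
clock: 28.4
tool_pos: [0.53, 0.1872, 0.2631]
eef_rot: [-0.678, 0.735, 0.003, 0.001]
contact_force: [-0.0, -1.4, -4.0]
opening: 0.452
finger_force: 40.0
```

Call:
step_arm([
  [[0, 0, 0], [0, 0, 0]],
  [[0, 0, 0], [0, 0, 0]],
  [[0, 0, 0], [0, 0, 0]],
  [[0, 0, 0], [0, 0, 0]],
  [[0, 0, 0], [0, 0, 0]],
  [[0, 0, 0], [0, 0, 0]],
  [[0, 0, 0], [0, 0, 0]],
  [[0, 0, 0], [0, 0, 0]],
  [[0, 0, 0], [0, 0, 0]],
  [[0, 0, 0], [0, 0, 0]],
])

```text
clock: 29.4
tool_pos: [0.5294, 0.1873, 0.2628]
eef_rot: [-0.68, 0.734, 0.004, 0.001]
contact_force: [0.5, -0.5, -3.2]
opening: 0.453
finger_force: 40.0
```

```bash
cat > face.py <<'E'
import sys
from m import *
from scipy.spatial.transform import Rotation as Ro
s=r.get_state(); p=s["tool_pos"]; R=Ro.from_quat(s["eef_rot"]).as_matrix(); print(p.round(4),s["eef_rot"].round(4))
im,d=snap("side",sys.argv[1])
# gauge axes: z=-tool z; x=tool x dir, y = -tool y (tool down)
ax=R[:,0]; az=-R[:,2]; ay=np.cross(az,ax); print("axes x,y,z",ax.round(3),ay.round(3),az.round(3))
c=p-az*(.143-.073); q=proj("side",c)[0]; print("dial px",q)
x,y=q.astype(int); h=44
cv2.imwrite(f"pics/{sys.argv[1]}c.png",cv2.resize(im[y-h:y+h,x-h:x+h],(528,528),interpolation=cv2.INTER_CUBIC)[:,:,::-1]); print("origin",x-h,y-h,"scale 6")
hsv=cv2.cvtColor(im,cv2.COLOR_RGB2HSV); H,S,V=cv2.split(hsv)
sub=np.zeros(H.shape,bool); sub[y-h:y+h,x-h:x+h]=1
def ang(m,lab):
    k=np.argwhere(m)[:,::-1]
    if len(k)<3: print(lab,"none"); return
    o,dd=ray("side",k); n=ax; side=np.sign((o-c)@n); c0=c+n*side*.005
    w=o+dd*(((c0-o)@n)/(dd@n))[:,None]; e=w-c0
    Y=e@ay; Z=e@az; rr=np.hypot(Y,Z); 
    ok=rr<.056
    Y,Z,rr=Y[ok],Z[ok],rr[ok]
    print(lab,ok.sum(),"mean y,z mm",(1e3*np.array([Y.mean(),Z.mean()])).round(1),"r",round(rr.mean()*1e3,1),"ang",round(np.arctan2(Y.mean(),-Z.mean()),3))
ang(sub&((H<8)|(H>172))&(S>120)&(V>60),"red")
ang(sub&(H>15)&(H<35)&(S>110)&(V>60),"hub")
dk=sub&(V<60)
ang(dk,"dark")
ang(sub&(H>100)&(H<125)&(S>120),"blue")
E
python3 face.py f1
```

```text
[0.5294 0.1873 0.2628] [-0.6796  0.7336  0.0041  0.0011]
axes x,y,z [-0.076 -0.997 -0.007] [ 0.997 -0.076 -0.004] [ 0.004 -0.007  1.   ]
dial px [250.20728451 153.77947961]
origin 206 109 scale 6
red 5 mean y,z mm [ 12.8 -44.2] r 46.0 ang 0.281
hub 14 mean y,z mm [-0.3 -1.9] r 3.6 ang -0.173
dark 22 mean y,z mm [  4.  -19.8] r 27.8 ang 0.198
blue 48 mean y,z mm [-14.9  45. ] r 54.3 ang -2.822
```

View pics/f1c.png

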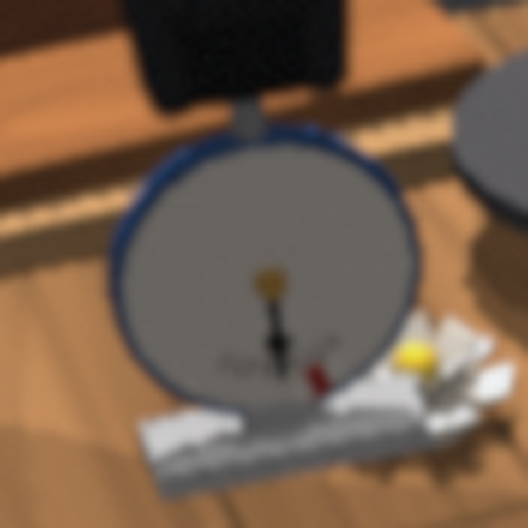

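Dial face-on: hub at crop (271,283), pointer tip near (283,372), red mark near (317,379) on the +y side.

Run:
```python
from h import *
ax=np.array([-.076,-.997,-.007]);az=np.array([.004,-.007,1]);ay=np.array([.997,-.076,-.004])
c=np.array([.5294,.1873,.1928])+ax*.006
k=np.array([(271,283),(283,372),(278,345),(317,379),(311,367),(324,391)])/6+[206,109]-.42
o,d=ray("side",k); w=o+d*(((c-o)@ax)/(d@ax))[:,None]-c
e=np.c_[w@ay,w@az]*1e3; print(e.round(1)); q=e-e[0]; print(np.arctan2(q[:,0],-q[:,1]).round(3),np.hypot(*q.T).round(1))
im=np.load("pics/f1.npz")["im"].astype(int)
s=im[165:178,252:266]; red=(s[:,:,0]-(s[:,:,1]+s[:,:,2])/2); red=np.clip(red-15,0,None)
vv,uu=np.mgrid[165:178,252:266]; p=np.array([[(uu*red).sum(),(vv*red).sum()]])/red.sum(); print(p)
o,d=ray("side",p); w=o+d*(((c-o)@ax)/(d@ax))[:,None]-c; q=np.c_[w@ay,w@az]*1e3; print(q, np.arctan2(q[0,0]-e[0,0],-(q[0,1]-e[0,1])), np.arctan2(q[0,0],-q[0,1]))
```

```text
[[ -0.6  -0.9]
 [ -0.  -37.5]
 [ -0.7 -26.1]
 [ 11.8 -43. ]
 [ 10.1 -37.6]
 [ 13.9 -48.5]]
[ 3.142e+00  1.700e-02 -1.000e-03  2.880e-01  2.860e-01  2.960e-01] [ 0.  36.5 25.2 43.9 38.2 49.8]
[[258.42015707 171.66492147]]
[[ 11.85412485 -42.785443  ]] 0.29003228916617013 0.2702801493599872
```

Call:
step_arm([
  [[0, 0, 0], [0, 0, 4]],
  [[0, 0, 0], [0, 0, 8]],
  [[0, 0, 0], [0, 0, 8.5]],
  [[0, 0, 0], [0, 0, 8.5]],
  [[0, 0, 0], [0, 0, 8.5]],
  [[0, 0, 0], [0, 0, 8.5]],
  [[0, 0, 0], [0, 0, 8.5]],
  [[0, 0, 0], [0, 0, 8.5]],
  [[0, 0, 0], [0, 0, 8]],
  [[0, 0, 0], [0, 0, 3.7]],
])

```text
clock: 30.45
tool_pos: [0.5295, 0.1872, 0.2631]
eef_rot: [0.986, -0.169, -0.004, 0.001]
contact_force: [-0.2, -0.3, -3.4]
opening: 0.448
finger_force: 40.0
```

Call:
step_arm([
  [[0, 0, -1], [0, 0, 0]],
  [[0, 0, -1], [0, 0, 0]],
  [[0, 0, -1], [0, 0, 0]],
  [[0, 0, -0.7], [0, 0, 0]],
  [[0, 0, 0], [0, 0, 0]],
  [[0, 0, 0], [0, 0, 0]],
  [[0, 0, 0], [0, 0, 0]],
  [[0, 0, 0], [0, 0, 0]],
  [[0, 0, 0], [0, 0, 0]],
  [[0, 0, 0], [0, 0, 0]],
])

```text
clock: 31.45
tool_pos: [0.5295, 0.1874, 0.2261]
eef_rot: [0.985, -0.171, -0.004, 0.001]
contact_force: [-0.7, -1.1, -3.7]
opening: 0.448
finger_force: 40.0
```

Call:
step_arm([
  [[0, 0, -0.5], [0, 0, 0]],
  [[0, 0, -0.4], [0, 0, 0]],
  [[0, 0, -0.2], [0, 0, 0]],
  [[0, 0, -0.2], [0, 0, 0]],
  [[0, 0, -0.1], [0, 0, 0]],
  [[0, 0, -0.1], [0, 0, 0]],
  [[0, 0, -0.1], [0, 0, 0]],
  [[0, 0, 0], [0, 0, 0]],
  [[0, 0, 0], [0, 0, 0]],
  [[0, 0, 0], [0, 0, 0]],
])

```text
clock: 32.45
tool_pos: [0.5297, 0.1873, 0.2101]
eef_rot: [0.985, -0.171, -0.004, 0.001]
contact_force: [-0.8, -0.5, 3.6]
opening: 0.45
finger_force: 40.0
```

Call:
step_arm([
  [[0, 0, -0.1], [0, 0, 0]],
  [[0, 0, 0], [0, 0, 0]],
  [[0.14, 0.37, 0], [-1.5, 0.54, 0]],
  [[0.14, 0.37, -0.02], [-1.5, 0.54, 0]],
  [[0.14, 0.37, -0.03], [-1.5, 0.54, 0]],
  [[0.14, 0.37, -0.03], [-1.5, 0.54, 0]],
  [[0.13, 0.36, -0.04], [-1.5, 0.54, 0]],
  [[0, 0, 0], [0, 0, 0]],
  [[0, 0, 0], [0, 0, 0]],
  [[0, 0, 0], [0, 0, 0]],
])

```text
clock: 33.45
tool_pos: [0.5363, 0.2055, 0.2078]
eef_rot: [0.983, -0.171, -0.016, 0.07]
contact_force: [-0.6, 0.3, 4.0]
opening: 0.448
finger_force: 40.0
```

Call:
step_arm([
  [[0.13, 0.36, -0.05], [-1.5, 0.54, 0]],
  [[0.13, 0.36, -0.06], [-1.5, 0.54, 0]],
  [[0.13, 0.36, -0.06], [-1.5, 0.54, 0]],
  [[0.13, 0.36, -0.08], [-1.5, 0.54, 0]],
  [[0.13, 0.36, -0.09], [-1.5, 0.54, 0]],
  [[0, 0, 0], [0, 0, 0]],
  [[0, 0, 0], [0, 0, 0]],
  [[0, 0, 0], [0, 0, 0]],
  [[0, 0, 0], [0, 0, 0]],
  [[0, 0, 0], [0, 0, 0]],
])

```text
clock: 34.45
tool_pos: [0.5428, 0.2236, 0.2045]
eef_rot: [0.975, -0.17, -0.028, 0.138]
contact_force: [-1.1, 1.0, 4.1]
opening: 0.449
finger_force: 40.0
```

```bash
cat > st.py <<'E'
from h import *
from scipy.spatial.transform import Rotation as Ro
s=r.get_state(); p=s["tool_pos"]; R=Ro.from_quat(s["eef_rot"]).as_matrix()
ax=R[:,0]; az=-R[:,2]; print(s["clock"],p.round(4),"f",s["contact_force"].round(2))
gx=np.array([np.cos(np.radians(-19.7)),np.sin(np.radians(-19.7)),0]); gy=np.array([-gx[1],gx[0],0])
print("lean to +y",np.arctan2(az@gy,az[2]).round(4),"lean x",np.arctan2(az@gx,az[2]).round(4))
f=p-az*.143; print("foot if spring at 0",f.round(4),"rel crown",((f-[.5294,.1876,.07])@gy).round(4),((f-[.5294,.1876,.07])@gx).round(4))
E
python3 st.py
```

```text
34.45 [0.5428 0.2236 0.2045] f [-1.15  0.95  4.08]
lean to +y 0.2821 lean x 0.0082
foot if spring at 0 [0.5283 0.1865 0.0671] rel crown -0.0014 -0.0006
```

Call:
step_arm([
  [[0, 0, 0], [0, 0, 0]],
  [[0, 0, 0], [0, 0, 0]],
  [[0, 0, 0], [0, 0, 0]],
  [[0, 0, 0], [0, 0, 0]],
  [[0, 0, 0], [0, 0, 0]],
  [[0, 0, 0], [0, 0, 0]],
  [[0, 0, 0], [0, 0, 0]],
  [[0, 0, 0], [0, 0, 0]],
  [[0, 0, 0], [0, 0, 0]],
  [[0, 0, 0], [0, 0, 0]],
])

```text
clock: 35.45
tool_pos: [0.5428, 0.2237, 0.2043]
eef_rot: [0.975, -0.17, -0.028, 0.138]
contact_force: [0.3, 0.2, 4.9]
opening: 0.456
finger_force: 40.0
```

```bash
python3 st.py
python3 - <<'E'
from h import *
im,d=snap("side","side4"); P=cloud("side",d)
gx=np.array([np.cos(np.radians(-19.7)),np.sin(np.radians(-19.7)),0]); gy=np.array([-gx[1],gx[0],0])
Q=P-[.5294,.1876,.07]; a=Q@gx; b=Q@gy; z=Q[:,:,2]
m=(abs(a)<.017)&(abs(a)>.007)&(abs(b)<.045)&(abs(z-.013+b*.29)<.008)
print(m.sum()); t=np.polyfit(b[m],z[m],1); print("foot-top slope -> lean",-np.arctan(t[0]),t)
x,y=proj("side",[.53,.19,.12])[0].astype(int); h=60
cv2.imwrite("pics/c7.png",cv2.resize(im[y-h:y+h,x-h:x+h],(540,540),interpolation=cv2.INTER_CUBIC)[:,:,::-1])
E
```

```text
35.45 [0.5428 0.2237 0.2043] f [0.25 0.24 4.93]
lean to +y 0.2827 lean x 0.008
foot if spring at 0 [0.5284 0.1865 0.0669] rel crown -0.0014 -0.0006
113
foot-top slope -> lean 0.28344414749898544 [-0.29128697  0.0105021 ]
```

View pics/c7.png

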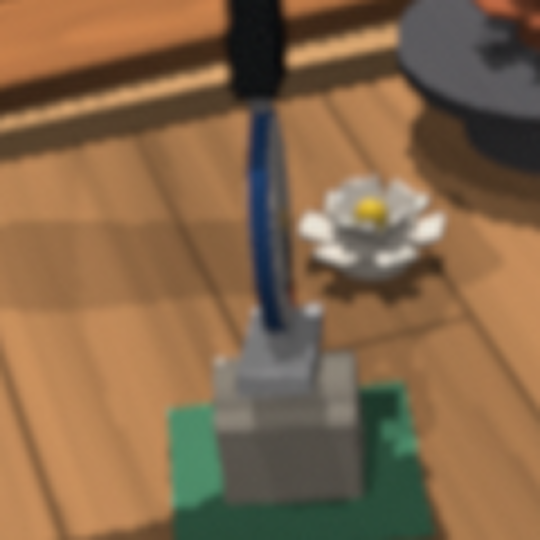

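The gauge foot rests on the crown at about (278,375), leaning 0.283 rad by both the tool pose and the depth fit. The mark was measured at about 0.285 rad. The contact is light and steady and the pointer has had time to settle, so I hand in.

```bash
python3 -c "
from plant import r
print(r.finish_job())"
```

```text
the job is handed in; nothing more can be done
None
```

I changed the two blocks over and handed the job in with the gauge held by its handle, its foot pressed lightly on the plaster crown. It leans 0.283 rad against a red mark measured at about 0.285 rad; the pointer could not be seen in that pose, and the hand-in gave no verdict.

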